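# Seat a flask in the bench press, flip the safety catch, hold the lever down

## Task

Stand the aluminium curing flask in the pocket of the grey bench press, lid with the raised boss up and flat heel towards the lever's hinge post, and let go of it. Then, with the flask seated, flip the safety catch off by pressing its black paddle well down, and only after that pull the lever by its barrel grip over and down until its pad presses the flask firmly; finish while still holding the lever pressed down. Never force the lever against the catch, and leave the other things on the bench where they are.

Things in the scene. Friction and masses are not known exactly. Their poses are not given: they have to be found in the camera images.
- flask: loose aluminium block, 45 mm high including a round boss (24 mm across, 3 mm high) on the lid; 0.25 kg. D-shaped from above: origin at the centre of its underside, on the axis of the round nose (radius 25 mm, to -x); flat heel at x = +23 mm; flat sides at y = +-25 mm from x = 0 to 23 mm (grip there). z up out of the lid. Starts standing lid up, its x axis within 0.6 rad of the press's
- press: grey bench press, fixed. Origin under the pocket's centre on the bench top; x points from the pocket to the hinge post (the lever is pulled to -x); y to the catch's side. Base plate 10 mm thick, x -49 to 156, y -45 to 45 mm; hinge cheeks at x 89 to 119 mm, y within 22 mm, 96 mm high; catch column (18 mm across, 132 mm high) at x = 110, y = 60 mm
- pocket (a point): centre of the pocket's floor, 10 mm above the bench, axes as the press. Pocket of the flask's own D shape with 3 mm clearance all round; walls 9 mm high above the floor and 8 mm thick. The flask's origin goes here with its x axis along the press's x axis
- lever_hinge (a point): point on the lever's hinge axis, which lies along the press's y; at x = 100 mm, z = 77 mm in the press frame
- press_lever (a joint): lever angle (rad): 0 = up, leaning 20 degrees back beyond upright, growing as it is pulled over and down; elevation above the press's -x direction is 1.92 - value. The pad meets the seated flask at about 1.93 (level). A spring returns it to 0: about 3 N at the grip at the top, 7 N at the bottom; 15 to 20 N in all presses the flask firmly. The catch bars it at 0 until the catch is above about 0.7
- safety_catch (a joint): angle of the safety catch (rad): 0 = on, its bar level across the front of the lever; grows as the paddle is pressed down and the bar rises, 1.1 = end stop, fully off. It stays where it is left (friction, about 2 N at the paddle)
- catch_pivot (a point): the catch's pivot, on top of its column, axis along the press's x, at x = 110, y = 60, z = 140 mm in the press frame
- catch_paddle (a point): middle of the top face of the catch's black ribbed paddle (20 mm along x by 42 mm along y), 38 mm from the pivot towards the press's +y when the catch is on, 144 mm above the bench; turns with the catch. A straight push down 35 mm beside the pivot carries it to 0.9 rad after 45 mm
- cast_pink: bystander: plaster cast with pink gums, 55x65x31 mm, origin under its middle
- cast_old: bystander: plain plaster cast, 54x65x31 mm, origin under its middle
- petri_dish: bystander: glass dish, 61 mm across, 12 mm high, origin under its middle
- matchbox: bystander: matchbox, 35x63x14 mm, origin under its middle
- white_tub: bystander: white tub, 58 mm across, 40 mm high, origin under its middle
- lever_grip (a point): black barrel grip across the end of the lever, 26 mm thick and 36 mm long along the press's y, flat ends; this is its centre, 170 mm from the hinge axis (237 mm above the bench when the lever is up); the rod is 12 mm thick. It revolves freely on the lever: pinch it by its flat ends and keep the fingers pointing down. A steel pressing pad, 28 mm across, sits under the rod 100 mm from the hinge
Things that resemble listed ones, but are neither listed nor needed, are in the scene too. What is shaped like the flask but pink or turquoise is not meant.

How it is judged:
On the way, in this order (a step that is already met when the one before it is completed fails the run):
1. the flask stands seated in the pocket, lid up, heel to the hinge, let go, with the lever up and the catch still on (horizontal distance between flask and pocket below 0.005 m and distance between flask and pocket below 0.007 m and angle between flask's own z axis and vertical below 0.08 rad and angle between the x axis of flask and the x axis of press, either way round below 0.15 rad and contact force between the fingers and flask below 0.1 N and value of joint press_lever below 0.15 rad and value of joint safety_catch below 0.4 rad), for 0.2 s.
2. the safety catch is flipped off while the lever is still up (value of joint safety_catch above 0.8 rad and value of joint press_lever below 0.15 rad), for 0.1 s.
3. the lever is pulled down and its pad presses the flask (value of joint press_lever above 1.85 rad and contact force between press_lever and flask above 5 N), for 0.2 s.
At the end, for the whole second after the job is handed in: The robot holds the lever (more than 4 N) with the lever down and at rest (1.85 to 2.0 rad), the pad pressing the flask with more than 5 N; the flask sits in the pocket within 5 mm, upright within 0.08 rad, heel to the hinge within 0.15 rad; the catch is off (above 0.7 rad) (all of step 3 and value of joint press_lever below 2 rad and velocity of joint press_lever below 0.05 rad/s and contact force between any of the fingers, the arm and press_lever above 4 N and value of joint safety_catch above 0.7 rad and horizontal distance between flask and pocket below 0.005 m and distance between flask and pocket below 0.007 m and angle between flask's own z axis and vertical below 0.08 rad and angle between the x axis of flask and the x axis of press, either way round below 0.15 rad); the arm keeps its last pose, push and grip.
It fails at once if the lever is forced past the catch (value of joint press_lever above 0.2 rad and value of joint safety_catch below 0.5 rad).
It fails at once if a bystander is moved more than 3 cm (distance of any of cast_pink, cast_old, petri_dish, matchbox, white_tub from where it was at the start of the episode above 0.03 m).
It also fails if it takes over 70 s, if anything falls off the work surface, if the arm or the gripper's body presses on something with over 40 N, if the wrist force passes 120 N, or if a joint passes its speed limit or range.

## Robot

A 7-joint arm with a two-finger parallel gripper is mounted at the origin on a cart in front of the work surface, level with it; the furniture and walls round the work are solid. World frame = base frame: x ahead of the robot, y to its left, z up, the work surface at z = 0. Lengths are in m, angles in rad, forces in N, time in s.
With the tool pointing down it reaches from about 0.4 to 0.875 m from the base axis. Payload 19.3 kg.
Tool frame: the origin (TCP) lies midway between the tips of the shut fingers; the grasp point (between the pads) lies bot.pinch_z behind it (bot.pinch_z is the distance from the TCP to the grasp point, in m); z points along the fingers, y is the line along which they close (so a half turn about z gives the same grasp; the last joint's range is limited). The gripper opens to 85 mm and grips with 20 to 120 N. Pads are 22 mm wide; open, the fingers measure 114 mm over their backs; the gripper's body (76 mm by 85 mm) begins 54 mm behind the grasp point. The pads swing forward as they close: fully open they stand 13 mm farther back than shut.
Start: joints at [-1.277, 0.521, -0.036, 1.599, 0.021, 1.021, -0.113], TCP at [0.222, 0.584, 0.231] pointing down, gripper open.
Joint ranges: [-2.91, 2.91], [-0.3, 2.13], [-1.5, 1.42], [0.17, 2.43], [-1.26, 4.41], [0.16, 1.93], [-2.52, 2.52]. Speed limits (rad/s): [1.89, 1.89, 2.39, 2.39, 3.01, 3.01, 3.01].

## Interface

Orientations are given as [roll, pitch, yaw] about the fixed x, y, z axes, in that order (R = Rz(yaw) Ry(pitch) Rx(roll)).
In Python, from workcell import readout, grab_frame, camera_info, workorder, bot gives the robot as it stands. The module is installed in compiled form; this text tells all that it offers.
- The arm moves only by the tool drive_tool, never from a script. Its argument "targets" is a list of rows, each an object of numbers: "dx", "dy", "dz": the shift along the tool's x, y, z as a fraction of full scale; "yaw": the turn about the tool's z as a fraction of full scale; "fingers": the closure, from 0 (fully open) to 1 (shut). In form: [{"dx": .., "dy": .., "dz": .., "yaw": .., "fingers": ..}, ...]. A call has 1 to 20 rows; each row shifts and turns the commanded pose from where the row before left it, along the tool's axes as they then stand; what a row does not reach is not made up. Full scale, the value 1, is 0.1 m for a shift and 90 degrees for a turn. A row lasts 1/10 s, in which the tool goes at most 50 mm and 8.59 degrees, less where a joint would pass 70% of its speed; a pose out of reach is approached as far as the arm can. A call with a number of a shift or a turn outside -1 to 1 is refused whole. A call with a gripper value outside its range is refused whole. The fingers move at their own pace and stop on an object; "squeeze" is the grip in N (left out, the last holds). Time passes only in rows, so rows that do not move let the fingers close. It gives the time, the measured TCP pose, the force, the opening and the grip force at its end, in the units of the state.
- readout.observe(): the state, without advancing time (a new reading comes with each control period).
- grab_frame(name): name is "scene" or "top" or "wrist"; returns the picture (400x640x3 uint8, blue, green, red); there is no depth.
- camera_info(name): a dict with "fx", "fy", "cx", "cy" (pixels), "T" (4x4, takes a point from camera to world coordinates); the wrist camera has in their place "hand_eye" (4x4, takes a point from camera to tool coordinates, whose origin is the TCP and whose axes are the flange's). Camera axes: x right, y up, looking along -z (the intrinsics and any distortion apply to the point x, -y, -z); pixel columns grow to the right and rows downward; lengths in m; the calibration is good to about 2 mm. A picture is of the moment at which its call begins: read the wrist's pose just before it. camera_info takes no time and is no camera call.
- workorder.job_done(): hands the job in; it is judged then, once.
The state is a dict: "clock": time; "qpos": joint angles; "qd": joint speeds; "joint_efforts": joint torques, N m; "position": TCP position; "tool_rot": TCP orientation; "force": force on the tool from outside, world axes, zero at the start; "moment": the same for the moment, N m; "grip_width": finger opening in m; "finger_force": force on a finger pad.
Only numpy, scipy, OpenCV 4.12 (cv2) and the standard library are available. Lean on these libraries where they do the work, as an engineer would, in place of code of your own. Each camera call takes 0.05 s, during which the arm holds its last target. There are 200 camera calls.

## Working session

There is one attempt and no reset: what is moved stays moved. The work goes in short steps, Python scripts to look and compute and a tool call to move; the robot and the scene stay as the last step left them, time stands still between calls to the robot, and variables do not carry over. Pictures are saved under pics/ and viewed, at most 10 in all, crops included, and the job is handed in when it is done.

Besides the shell and the picture viewer there is one more tool, called as a command line: name --argument value ..., lists and objects as JSON in quotes. drive_tool: Moves the arm, as the interface text tells. Shift numbers are shares of 0.1 m and turn numbers shares of 90 degrees, none past 1 either way. Its arguments: {"type":"object","properties":{"targets":{"type":"array","items":{"type":"object","properties":{"dx":{"type":"number","minimum":-1,"maximum":1},"dy":{"type":"number","minimum":-1,"maximum":1},"dz":{"type":"number","minimum":-1,"maximum":1},"yaw":{"type":"number","minimum":-1,"maximum":1},"fingers":{"type":"number"}}}},"squeeze":{"type":"number"}},"required":["targets"]}

```bash
mkdir -p pics
python3 - <<'E'
from workcell import readout, grab_frame, camera_info, bot
import cv2, numpy as np
np.set_printoptions(precision=4,suppress=True)
o=readout.observe(); print({k:np.round(v,3) for k,v in o.items()}, bot.pinch_z)
for n in("scene","top","wrist"):
    c=camera_info(n); print(n,c)
    im=grab_frame(n); cv2.imwrite(f"pics/{n}0.png",im)
E
```

```text
{'clock': np.float64(0.0), 'qpos': array([-1.277,  0.522, -0.036,  1.6  ,  0.021,  1.021, -0.113]), 'qd': array([-0.001,  0.   ,  0.001,  0.   ,  0.   , -0.001, -0.002]), 'joint_efforts': array([ -0.001, -92.71 ,   1.979, -36.994,   0.018,   0.008,  -0.   ]), 'position': array([0.222, 0.584, 0.231]), 'tool_rot': array([-3.14 ,  0.   ,  2.778]), 'force': array([-0.617, -0.06 ,  0.352]), 'moment': array([-0.055, -0.013,  0.035]), 'finger_force': np.float64(0.0), 'grip_width': np.float64(0.086)} 0.0187
scene {'fx': 496.7537557366411, 'fy': 496.7537557366411, 'cx': 317.80864705752106, 'cy': 192.77922095773764, 'T': array([[ 0.81  ,  0.3608, -0.4622, -0.0434],
       [-0.5864,  0.497 , -0.6397, -0.8029],
       [-0.0011,  0.7892,  0.6141,  0.874 ],
       [ 0.    ,  0.    ,  0.    ,  1.    ]])}
top {'fx': 478.31373094219674, 'fy': 478.31373094219674, 'cx': 325.1872394869501, 'cy': 197.98702739769675, 'T': array([[-0.0279,  0.9962, -0.0826,  0.3549],
       [-0.9996, -0.0281, -0.001 , -0.0369],
       [-0.0034,  0.0825,  0.9966,  1.4993],
       [ 0.    ,  0.    ,  0.    ,  1.    ]])}
wrist {'fx': 320.7070404351484, 'fy': 320.7070404351484, 'cx': 321.463607404279, 'cy': 196.59394557504078, 'hand_eye': array([[ 0.0011,  0.9655,  0.2603,  0.0665],
       [ 1.    , -0.0009, -0.0007, -0.0002],
       [-0.0004,  0.2603, -0.9655, -0.1434],
       [ 0.    ,  0.    ,  0.    ,  1.    ]])}
```

View pics/top0.png

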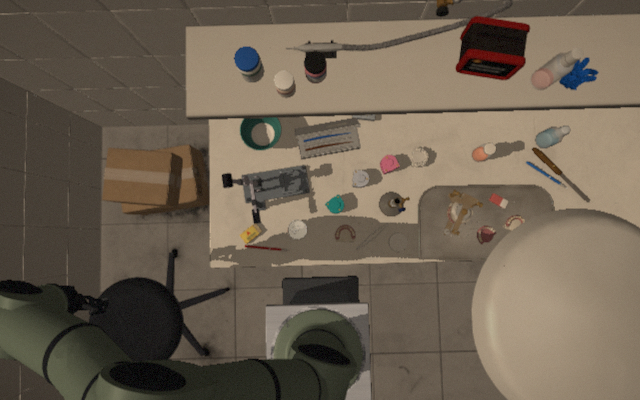

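View pics/scene0.png

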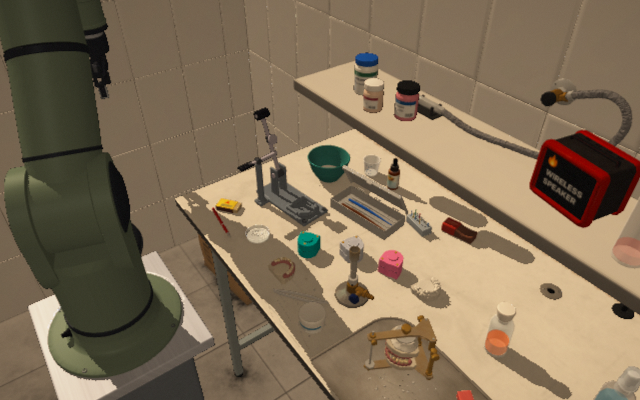

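The top view shows the press at about (278,186), its grip at (227,180), its paddle at (256,215) and the metal flask at (360,178). The pink (389,164) and turquoise (335,204) blocks are decoys. I'll enlarge both views.

Run:
```python
import cv2, numpy as np
t=cv2.imread("pics/top0.png"); s=cv2.imread("pics/scene0.png")
cv2.imwrite("pics/topc.png",cv2.resize(t[145:245,215:415],None,fx=4,fy=4,interpolation=cv2.INTER_CUBIC))
cv2.imwrite("pics/scenec.png",cv2.resize(s[100:270,230:410],None,fx=3.5,fy=3.5,interpolation=cv2.INTER_CUBIC))
```

```text
(no output)
```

View pics/topc.png

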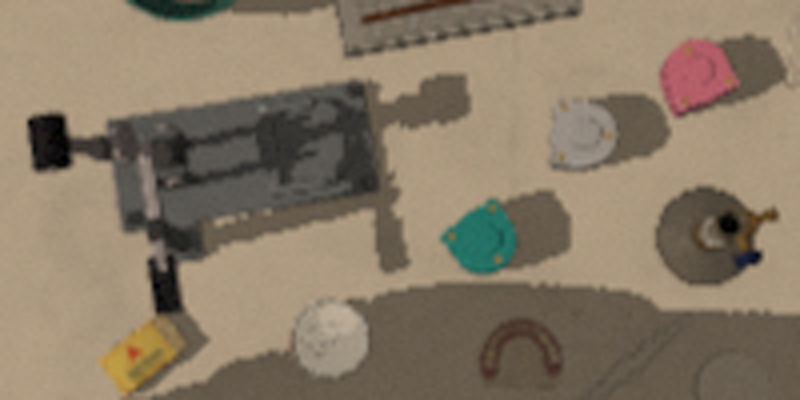

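View pics/scenec.png

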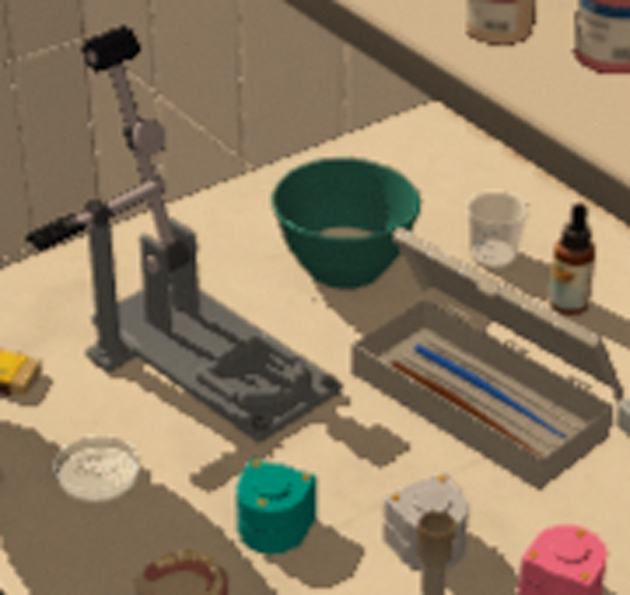

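The crops give these positions:
- **Top crop:** plate corners at about (370,82), (380,190), (125,230) and (108,122), grip (49,142), paddle (165,285), and flask lid dots (560,105), (560,158), (607,132) with the heel to the left.
- **Scene crop:** grip (110,48), paddle (57,232), front plate corners (262,437) and (342,387).

Next I'll fit the poses.

```bash
cat > h.py <<'E'
import numpy as np, cv2
from scipy.optimize import least_squares
from scipy.spatial.transform import Rotation as Ro
from workcell import readout, grab_frame, camera_info, bot
np.set_printoptions(precision=4,suppress=True)
def tool_T(o=None):
    o=o or readout.observe(); T=np.eye(4); T[:3,:3]=Ro.from_euler('xyz',o['tool_rot']).as_matrix(); T[:3,3]=o['position']; return T
def cam(n,Tt=None):
    c=camera_info(n); return c,(c['T'] if n!='wrist' else Tt@c['hand_eye'])
def proj(n,P,Tt=None):
    c,T=cam(n,Tt); p=(np.atleast_2d(P)-T[:3,3])@T[:3,:3]
    return np.c_[c['cx']+c['fx']*p[:,0]/-p[:,2], c['cy']-c['fy']*p[:,1]/-p[:,2]]
def ray(n,uv,z,Tt=None):
    c,T=cam(n,Tt); uv=np.atleast_2d(uv)
    d=np.c_[(uv[:,0]-c['cx'])/c['fx'],-(uv[:,1]-c['cy'])/c['fy'],-np.ones(len(uv))]@T[:3,:3].T
    return T[:3,3]+d*((z-T[2,3])/d[:,2])[:,None]
def place(p,P): # p=x,y,yaw
    c,s=np.cos(p[2]),np.sin(p[2]); P=np.atleast_2d(P); return np.c_[p[0]+c*P[:,0]-s*P[:,1],p[1]+s*P[:,0]+c*P[:,1],P[:,2]]
def fit(obs,p0): # obs: (cam,uv,P,Tt)
    f=lambda p:np.concatenate([(proj(n,place(p,P),T)-uv).ravel() for n,uv,P,T in obs])
    r=least_squares(f,p0,loss='soft_l1'); return r.x,r.fun.reshape(-1,2)
E
python3 - <<'E'
from h import *
tc=lambda a:(np.array(a)+.5)/4-.5+[215,145]
sc=lambda a:(np.array(a)+.5)/3.5-.5+[230,100]
P=np.array([[-49,-45,10],[-49,45,10],[156,45,10],[156,-45,10],[158,0,237],[110,98,144]])/1e3
uv=tc([(370,82),(380,190),(125,230),(108,122),(49,142),(165,285)])
us=sc([(110,48),(57,232),(262,437),(342,387)])
print("press", *fit([("top",uv,P,None),("scene",us,P[[4,5,1,0]],None)],[.5,.05,1.6]))
print("top only",*fit([("top",uv,P,None)],[.5,.05,1.6]))
w=ray("top",tc([(560,105),(560,158),(607,132),(615,133),(583,98),(583,168),(552,133),(586,132)]),.042); print(w)
# matchbox, dish, bystanders
print(ray("top",tc([(140,355),(330,338),(478,238),(697,75)]),.02))
E
```

```text
press [0.5346 0.0646 1.6999] [[-1.0607 -0.6167]
 [ 0.8454  0.5417]
 [-0.2474  0.7822]
 [-0.0905 -0.4635]
 [ 1.1498  0.0521]
 [ 0.4755 -0.5065]
 [ 0.3025  0.398 ]
 [-0.4459 -0.8058]
 [-1.4742  0.0171]
 [ 0.3247 -0.8236]]
top only [0.5339 0.0651 1.6941] [[-1.1173 -0.3173]
 [ 0.6236  0.8697]
 [-0.5265  0.7355]
 [-0.2033 -0.5351]
 [ 0.9189 -0.0218]
 [ 0.074  -0.4484]]
[[ 0.5566 -0.1281  0.042 ]
 [ 0.5157 -0.1267  0.042 ]
 [ 0.5347 -0.1634  0.042 ]
 [ 0.5338 -0.1695  0.042 ]
 [ 0.5615 -0.1459  0.042 ]
 [ 0.5075 -0.1441  0.042 ]
 [ 0.5351 -0.1213  0.042 ]
 [ 0.5352 -0.1473  0.042 ]]
[[ 0.3745  0.2008  0.02  ]
 [ 0.3835  0.0539  0.02  ]
 [ 0.4576 -0.0625  0.02  ]
 [ 0.5802 -0.2371  0.02  ]]
```

drive_tool --targets '[{"yaw":0.088,"dz":-0.06},{"yaw":0.088,"dz":-0.06},{"yaw":0.088,"dz":-0.06},{"yaw":0.088,"dz":-0.06},{"yaw":0.088,"dz":-0.06},{"yaw":0.088,"dz":-0.06},{"yaw":0.088,"dz":-0.06},{"yaw":0.088,"dz":-0.06},{"yaw":0.088,"dz":-0.06},{},{}]'

```text
invalid input
```

drive_tool --targets '[{"dx":-0.35,"dy":0.17},{"dx":-0.35,"dy":0.17},{"dx":-0.35,"dy":0.17},{"dx":-0.35,"dy":0.17},{"dx":-0.35,"dy":0.17},{"dx":-0.35,"dy":0.17},{"dx":-0.35,"dy":0.17},{"dx":-0.35,"dy":0.17},{"dx":-0.35,"dy":0.17},{"dx":-0.35,"dy":0.17},{"dx":-0.35,"dy":0.17},{"dx":-0.35,"dy":0.17},{"dx":-0.35,"dy":0.17},{"dx":-0.35,"dy":0.17},{"dx":-0.35,"dy":0.17},{"dx":-0.35,"dy":0.17},{}]'

```text
invalid input
```

drive_tool --targets '[{"dx":0,"dy":0,"dz":-0.06,"yaw":0.088,"fingers":0},{"dx":0,"dy":0,"dz":-0.06,"yaw":0.088,"fingers":0},{"dx":0,"dy":0,"dz":-0.06,"yaw":0.088,"fingers":0},{"dx":0,"dy":0,"dz":-0.06,"yaw":0.088,"fingers":0},{"dx":0,"dy":0,"dz":-0.06,"yaw":0.088,"fingers":0},{"dx":0,"dy":0,"dz":-0.06,"yaw":0.088,"fingers":0},{"dx":0,"dy":0,"dz":-0.06,"yaw":0.088,"fingers":0},{"dx":0,"dy":0,"dz":-0.06,"yaw":0.088,"fingers":0},{"dx":0,"dy":0,"dz":-0.06,"yaw":0.088,"fingers":0},{"dx":0,"dy":0,"dz":0,"yaw":0,"fingers":0}]'

```text
clock: 1.15
position: [0.2223, 0.5843, 0.2857]
tool_rot: [3.141, -0.001, 1.531]
force: [-0.2, 0.3, 0.0]
grip_width: 0.0852
finger_force: 0.0
```

drive_tool --targets '[{"dx":-0.35,"dy":0.17,"dz":0,"yaw":0,"fingers":0},{"dx":-0.35,"dy":0.17,"dz":0,"yaw":0,"fingers":0},{"dx":-0.35,"dy":0.17,"dz":0,"yaw":0,"fingers":0},{"dx":-0.35,"dy":0.17,"dz":0,"yaw":0,"fingers":0},{"dx":-0.35,"dy":0.17,"dz":0,"yaw":0,"fingers":0},{"dx":-0.35,"dy":0.17,"dz":0,"yaw":0,"fingers":0},{"dx":-0.35,"dy":0.17,"dz":0,"yaw":0,"fingers":0},{"dx":-0.35,"dy":0.17,"dz":0,"yaw":0,"fingers":0},{"dx":-0.35,"dy":0.17,"dz":0,"yaw":0,"fingers":0},{"dx":-0.35,"dy":0.17,"dz":0,"yaw":0,"fingers":0},{"dx":-0.35,"dy":0.17,"dz":0,"yaw":0,"fingers":0},{"dx":-0.35,"dy":0.17,"dz":0,"yaw":0,"fingers":0}]'

```text
clock: 2.35
position: [0.4109, 0.1552, 0.2852]
tool_rot: [3.141, 0.0, 1.539]
force: [0.7, 0.4, -0.3]
grip_width: 0.0854
finger_force: 0.0
```

drive_tool --targets '[{"dx":-0.35,"dy":0.17,"dz":0,"yaw":0,"fingers":0},{"dx":-0.35,"dy":0.17,"dz":0,"yaw":0,"fingers":0},{"dx":-0.35,"dy":0.17,"dz":0,"yaw":0,"fingers":0},{"dx":-0.35,"dy":0.17,"dz":0,"yaw":0,"fingers":0},{"dx":-0.35,"dy":0.17,"dz":0,"yaw":0,"fingers":0},{"dx":-0.35,"dy":0.17,"dz":0.1,"yaw":0,"fingers":0},{"dx":-0.35,"dy":0.17,"dz":0.2,"yaw":0,"fingers":0},{"dx":-0.35,"dy":0.12,"dz":0.2,"yaw":0,"fingers":0},{"dx":0,"dy":0,"dz":0.2,"yaw":0,"fingers":0},{"dx":0,"dy":0,"dz":0,"yaw":0,"fingers":0},{"dx":0,"dy":0,"dz":0,"yaw":0,"fingers":0}]'

```text
clock: 3.45
position: [0.531, -0.1275, 0.2154]
tool_rot: [-3.141, -0.0, 1.537]
force: [0.7, -0.2, 0.9]
grip_width: 0.0855
finger_force: 0.0
```

Run:
```python
from h import *
o=readout.observe(); im=grab_frame("wrist"); cv2.imwrite("pics/w1.png",im); np.save("w1.npy",tool_T(o)); print(o['position'],o['tool_rot'],o['qpos'],o['clock'])
```

```text
[ 0.531  -0.1275  0.2154] [-3.1408 -0.0002  1.5365] [-0.2814  0.4725  0.5654  1.8474 -0.3135  0.912   0.3947] 3.45
```

View pics/w1.png

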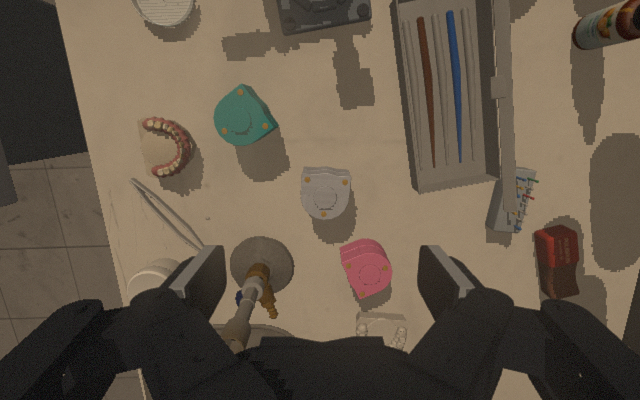

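The wrist view shows the flask lid at about (326,196), with dots at (307,181), (345,182) and (325,213), the heel edge at the top and the nose at the bottom. I'll crop it to refine the pose.

Run:
```python
from h import *
im=cv2.imread("pics/w1.png"); T=np.load("w1.npy")
c=cv2.resize(im[150:240,270:380],None,fx=6,fy=6,interpolation=cv2.INTER_CUBIC)
# overlay of predicted lid outline for the guess
def outline(p,z):
    a=np.linspace(np.pi/2,3*np.pi/2,40); xy=np.r_[np.c_[.025*np.cos(a),.025*np.sin(a)],[[.023,-.025],[.023,.025],[0,.025]]]
    return place(p,np.c_[xy,np.full(len(xy),z)])
p=[.5348,-.1455,1.533]
uv=(proj("wrist",outline(p,.042),T)-[270,150]+.5)*6-.5
cv2.polylines(c,[uv.astype(int)],False,(0,0,255),1)
cv2.imwrite("pics/w1c.png",c)
print(ray("wrist",[(307,181),(345,182),(325,213),(326,198)],.042,T))
```

```text
[[ 0.5155 -0.1301  0.042 ]
 [ 0.5538 -0.1324  0.042 ]
 [ 0.5326 -0.1646  0.042 ]
 [ 0.5341 -0.1486  0.042 ]]
```

View pics/w1c.png

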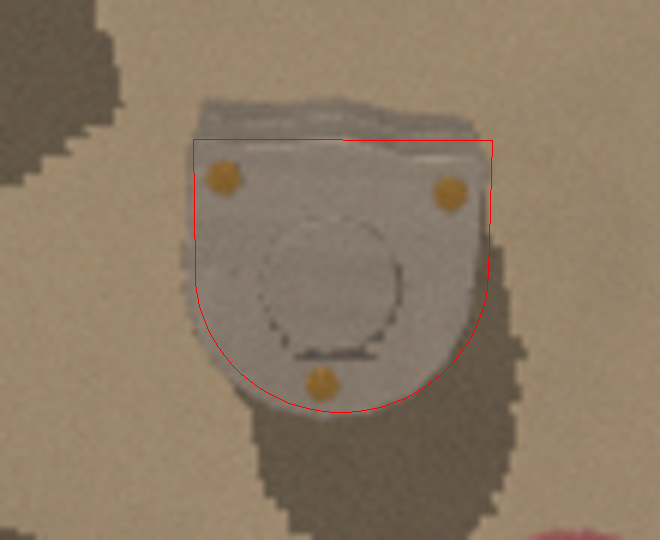

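Run:
```python
from h import *
T=np.load("w1.npy")
cc=lambda a:(np.array(a)+.5)/6-.5+[270,150]
P=np.array([[23,25,42],[23,-25,42],[-25,0,42],[0,0,45]])/1e3
uv=cc([(192,142),(487,158),(318,417),(331,285)])
p,r=fit([("wrist",uv,P,T)],[.5348,-.1455,1.47]); print(p,r)
d=cc([(224,178),(451,194),(322,384)]); w=ray("wrist",d,.042,T)[:,:2]; print(w)
m=w[:2].mean(0)-w[2]; e=w[1]-w[0]; print(np.arctan2(m[1],m[0]), np.arctan2(e[1],e[0])+np.pi/2)
def tgt(x,y,z,yaw):
    d=np.array([x,y,z])-T[:3,3]; print("target",x,y,"tool shift (x0.1m)",T[:3,:3].T@d*10,"yaw frac",-(yaw-readout.observe()['tool_rot'][2])/(np.pi/2))
g=place(p,[[.0115,0,0]])[0]; tgt(g[0],g[1],.016,p[2])
```

```text
[ 0.5327 -0.1468  1.4715] [[-0.3171 -0.532 ]
 [ 0.1696  0.0436]
 [ 0.3302  0.4091]
 [-0.1704  0.0883]]
[[ 0.5155 -0.1283]
 [ 0.5536 -0.1323]
 [ 0.5308 -0.1652]]
1.4640789977065305 1.46592060686773
target 0.533852983907496 -0.13536791156982855 tool shift (x0.1m) [-0.0784  0.0325  1.9943] yaw frac 0.04133419701672849
```

drive_tool --targets '[{"dx":-0.078,"dy":0.032,"dz":0,"yaw":0.044,"fingers":0},{"dx":0,"dy":0,"dz":0.25,"yaw":0,"fingers":0},{"dx":0,"dy":0,"dz":0.25,"yaw":0,"fingers":0},{"dx":0,"dy":0,"dz":0.25,"yaw":0,"fingers":0},{"dx":0,"dy":0,"dz":0.25,"yaw":0,"fingers":0},{"dx":0,"dy":0,"dz":0.25,"yaw":0,"fingers":0},{"dx":0,"dy":0,"dz":0.25,"yaw":0,"fingers":0},{"dx":0,"dy":0,"dz":0.2,"yaw":0,"fingers":0},{"dx":0,"dy":0,"dz":0.15,"yaw":0,"fingers":0},{"dx":0,"dy":0,"dz":0.1,"yaw":0,"fingers":0},{"dx":0,"dy":0,"dz":0.04,"yaw":0,"fingers":0},{"dx":0,"dy":0,"dz":0,"yaw":0,"fingers":0},{"dx":0,"dy":0,"dz":0,"yaw":0,"fingers":0}]'

```text
clock: 4.8
position: [0.5346, -0.1358, 0.017]
tool_rot: [3.141, 0.0, 1.465]
force: [0.1, -0.2, 0.1]
grip_width: 0.0852
finger_force: 0.0
```

drive_tool --squeeze 30 --targets '[{"dx":0,"dy":0,"dz":0,"yaw":0,"fingers":1},{"dx":0,"dy":0,"dz":0,"yaw":0,"fingers":1},{"dx":0,"dy":0,"dz":0,"yaw":0,"fingers":1},{"dx":0,"dy":0,"dz":0,"yaw":0,"fingers":1},{"dx":0,"dy":0,"dz":0,"yaw":0,"fingers":1},{"dx":0,"dy":0,"dz":0,"yaw":0,"fingers":1},{"dx":0,"dy":0,"dz":0,"yaw":0,"fingers":1},{"dx":0,"dy":0,"dz":0,"yaw":0,"fingers":1}]'

```text
clock: 5.6
position: [0.5344, -0.1358, 0.0168]
tool_rot: [3.141, -0.0, 1.465]
force: [-0.9, 0.7, 6.6]
grip_width: 0.0495
finger_force: 30.7
```

drive_tool --targets '[{"dx":0,"dy":0,"dz":-0.1,"yaw":0,"fingers":1},{"dx":0,"dy":0,"dz":-0.2,"yaw":0,"fingers":1},{"dx":0,"dy":0,"dz":-0.25,"yaw":0,"fingers":1},{"dx":0,"dy":0,"dz":-0.25,"yaw":-0.05,"fingers":1},{"dx":0,"dy":0,"dz":-0.2,"yaw":-0.05,"fingers":1},{"dx":0,"dy":0,"dz":-0.1,"yaw":-0.048,"fingers":1},{"dx":0.15,"dy":0.02,"dz":0,"yaw":0,"fingers":1},{"dx":0.25,"dy":0.03,"dz":0,"yaw":0,"fingers":1},{"dx":0.25,"dy":0.03,"dz":0,"yaw":0,"fingers":1},{"dx":0.25,"dy":0.03,"dz":0,"yaw":0,"fingers":1},{"dx":0.1,"dy":0.016,"dz":0,"yaw":0,"fingers":1},{"dx":0,"dy":0,"dz":0,"yaw":0,"fingers":1},{"dx":0,"dy":0,"dz":0,"yaw":0,"fingers":1},{"dx":0,"dy":0,"dz":0,"yaw":0,"fingers":1}]'

```text
clock: 7.0
position: [0.5339, -0.0361, 0.1263]
tool_rot: [-3.141, 0.0, 1.695]
force: [-0.4, 0.5, -4.4]
grip_width: 0.0493
finger_force: 33.3
```

Run:
```python
from h import *
o=readout.observe(); im=grab_frame("wrist"); cv2.imwrite("pics/w2.png",im); T=tool_T(o); np.save("w2.npy",T); print(o['position'],o['tool_rot'],o['qpos'],o['clock'])
p=[.5346,.0646,1.6975]
P=np.array([[-49,-45,10],[-49,45,10],[-25,0,19],[23,25,19],[23,-25,19]])/1e3
print(proj("wrist",place(p,P),T))
c=cv2.resize(im[0:290,150:490],None,fx=2.2,fy=2.06,interpolation=cv2.INTER_CUBIC); cv2.imwrite("pics/w2c.png",cv2.resize(im[0:230,200:460],None,fx=2.5,fy=2.5,interpolation=cv2.INTER_CUBIC))
```

```text
[ 0.5339 -0.0361  0.1263] [-3.1414  0.0005  1.6953] [-0.3671  0.5711  0.4488  1.9471 -0.3698  0.7043  0.4297] 7.0
[[395.8314 129.8902]
 [282.5095 130.0161]
 [340.2279  97.9453]
 [305.9066  27.1641]
 [376.4696  27.0718]]
```

View pics/w2c.png

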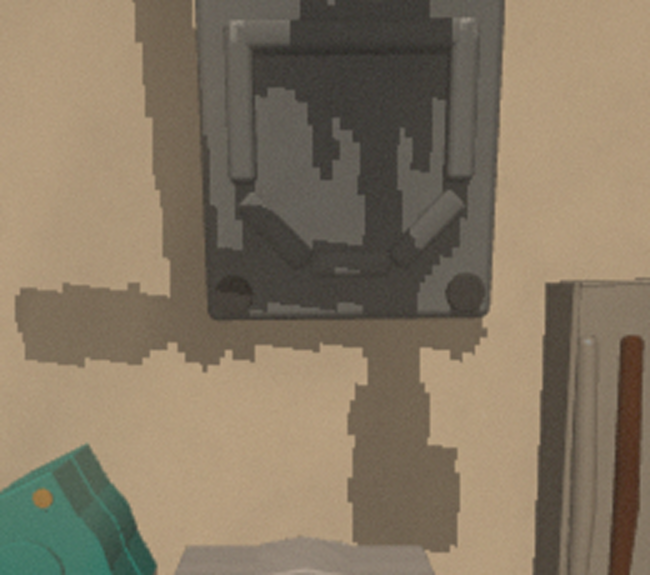

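Run:
```python
from h import *
T=np.load("w2.npy")
cc=lambda a:(np.array(a)+.5)/2.5-.5+[200,0]
P=np.array([[-49,45,10],[-49,-45,10],[34,36,19],[34,-36,19],[26,28,19],[26,-28,19]])/1e3
uv=cc([(208,319),(490,317),(230,22),(477,19),(253,48),(450,47)])
p,r=fit([("wrist",uv,P,T)],[.5346,.0646,1.6975]); print("press",p); print(r)
w=ray("wrist",cc([(183,547),(428,545)]),.1515,T); print("heel edge in tool",(w-T[:3,3])@T[:3,:3])
for off in (.0110,.0115,.0120):
  g=place(p,[[off,0,0]])[0]; d=np.r_[g[:2],T[2,3]]-T[:3,3]; print("shift",T[:3,:3].T@d*10)
print("yaw",-(p[2]-1.6953)/(np.pi/2))
```

```text
press [0.5339 0.0665 1.7051]
[[-0.4949  0.598 ]
 [ 0.2665  0.3883]
 [-2.7409 -1.3967]
 [ 1.6144 -1.2149]
 [-0.1945  0.7975]
 [ 0.4969  0.4211]]
heel edge in tool [[ 0.0253 -0.0195 -0.0252]
 [ 0.0257  0.0186 -0.0252]]
shift [ 1.1277  0.1271 -0.0006]
shift [ 1.1327  0.127  -0.0006]
shift [ 1.1377  0.127  -0.0006]
yaw -0.00624594583568717
```

Run:
```python
from h import *
T=np.load("w2.npy")
cc=lambda a:(np.array(a)+.5)/2.5-.5+[200,0]
w=ray("wrist",cc([(180,547),(432,545)]),.1095,T); print("heel bottom edge in tool",(w-T[:3,3])@T[:3,:3])
im=cv2.imread("pics/w2.png"); cv2.imwrite("pics/w2d.png",cv2.resize(im[205:325,250:400],None,fx=5,fy=5,interpolation=cv2.INTER_CUBIC))
```

```text
heel bottom edge in tool [[ 0.0108 -0.0269  0.0168]
 [ 0.0113  0.0262  0.0168]]
```

View pics/w2d.png

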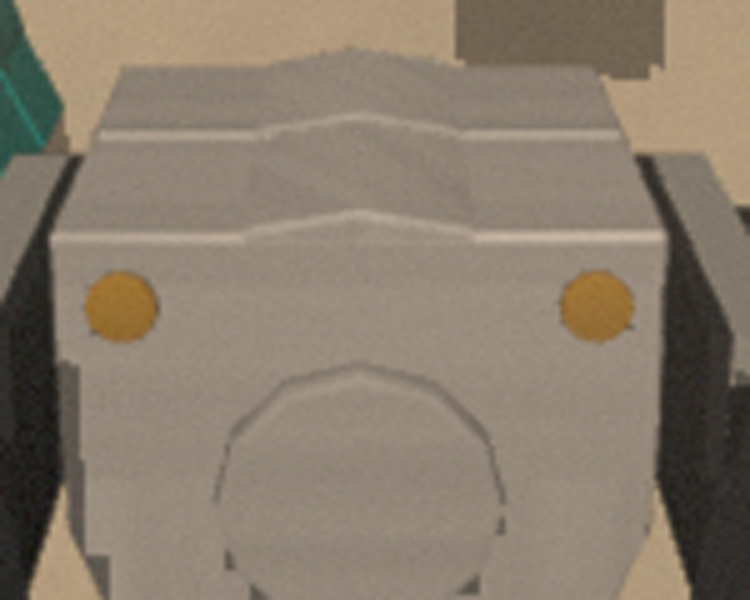

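Run:
```python
from h import *
T=np.load("w2.npy")
cc=lambda a:(np.array(a)+.5)/5-.5+[250,205]
w=ray("wrist",cc([(52,238),(666,238)]),.1515,T); print("lid heel edge in tool",(w-T[:3,3])@T[:3,:3])
w=ray("wrist",cc([(125,68),(595,68)]),.1095,T); print("bottom heel edge in tool",(w-T[:3,3])@T[:3,:3])
```

```text
lid heel edge in tool [[ 0.011  -0.0253 -0.0252]
 [ 0.0111  0.0239 -0.0252]]
bottom heel edge in tool [[ 0.011  -0.0253  0.0168]
 [ 0.0111  0.0242  0.0168]]
```

drive_tool --targets '[{"dx":0.1,"dy":0.013,"dz":0,"yaw":-0.006,"fingers":1},{"dx":0.2,"dy":0.02,"dz":0,"yaw":0,"fingers":1},{"dx":0.2,"dy":0.025,"dz":0,"yaw":0,"fingers":1},{"dx":0.2,"dy":0.025,"dz":0,"yaw":0,"fingers":1},{"dx":0.2,"dy":0.025,"dz":0,"yaw":0,"fingers":1},{"dx":0.15,"dy":0.015,"dz":0,"yaw":0,"fingers":1},{"dx":0.088,"dy":0.01,"dz":0,"yaw":0,"fingers":1},{"dx":0,"dy":0,"dz":0.2,"yaw":0,"fingers":1},{"dx":0,"dy":0,"dz":0.2,"yaw":0,"fingers":1},{"dx":0,"dy":0,"dz":0.2,"yaw":0,"fingers":1},{"dx":0,"dy":0,"dz":0.15,"yaw":0,"fingers":1},{"dx":0,"dy":0,"dz":0.1,"yaw":0,"fingers":1},{"dx":0,"dy":0,"dz":0,"yaw":0,"fingers":1},{"dx":0,"dy":0,"dz":0,"yaw":0,"fingers":1}]'

```text
clock: 8.45
position: [0.5322, 0.0794, 0.0417]
tool_rot: [3.141, 0.0, 1.706]
force: [-0.0, 0.4, -3.7]
grip_width: 0.0491
finger_force: 33.1
```

Run:
```python
from h import *
o=readout.observe(); T=tool_T(o); print(o['position'],o['tool_rot'],o['force'])
p=np.array([.5339,.0665,1.7051]); g=place(p,[[.012,.0006*-1,0]])[0]
# flask origin at tool (-.012,-.0006): tool y ~ -press y
f=T@[-.012,-.0006,.0168,1]; print("flask",f[:3],"err in tool",T[:3,:3].T@(np.r_[p[:2],f[2]]-f[:3])*10, "yaw err",p[2]-o['tool_rot'][2])
```

```text
[0.5322 0.0794 0.0417] [3.1413 0.0001 1.7061] [-0.0003  0.4302 -3.7059]
flask [0.5332 0.0674 0.0249] err in tool [-0.0099  0.0058  0.    ] yaw err -0.0009982792423801623
```

drive_tool --targets '[{"dx":-0.01,"dy":0.006,"dz":0,"yaw":0,"fingers":1},{"dx":0,"dy":0,"dz":0.03,"yaw":0,"fingers":1},{"dx":0,"dy":0,"dz":0.03,"yaw":0,"fingers":1},{"dx":0,"dy":0,"dz":0.03,"yaw":0,"fingers":1},{"dx":0,"dy":0,"dz":0.03,"yaw":0,"fingers":1},{"dx":0,"dy":0,"dz":0.02,"yaw":0,"fingers":1},{"dx":0,"dy":0,"dz":0,"yaw":0,"fingers":1}]'

```text
clock: 9.15
position: [0.5325, 0.0786, 0.027]
tool_rot: [-3.141, 0.0, 1.706]
force: [0.3, -0.7, -2.9]
grip_width: 0.0494
finger_force: 33.2
```

drive_tool --targets '[{"dx":0,"dy":0,"dz":0.007,"yaw":0,"fingers":1},{"dx":0,"dy":0,"dz":0,"yaw":0,"fingers":1},{"dx":0,"dy":0,"dz":0,"yaw":0,"fingers":1}]'

```text
clock: 9.45
position: [0.5326, 0.0786, 0.0268]
tool_rot: [-3.142, -0.0, 1.706]
force: [-2.4, -1.9, 4.0]
grip_width: 0.0495
finger_force: 34.0
```

drive_tool --targets '[{"dx":0,"dy":0,"dz":0,"yaw":0,"fingers":0},{"dx":0,"dy":0,"dz":0,"yaw":0,"fingers":0},{"dx":0,"dy":0,"dz":0,"yaw":0,"fingers":0},{"dx":0,"dy":0,"dz":0,"yaw":0,"fingers":0},{"dx":0,"dy":0,"dz":0,"yaw":0,"fingers":0},{"dx":0,"dy":0,"dz":0,"yaw":0,"fingers":0},{"dx":0,"dy":0,"dz":-0.1,"yaw":0,"fingers":0},{"dx":-0.1,"dy":0,"dz":-0.2,"yaw":0,"fingers":0},{"dx":-0.15,"dy":0,"dz":-0.25,"yaw":0,"fingers":0},{"dx":-0.2,"dy":0,"dz":-0.25,"yaw":0,"fingers":0},{"dx":-0.2,"dy":0,"dz":-0.25,"yaw":0,"fingers":0},{"dx":-0.15,"dy":0,"dz":-0.2,"yaw":0,"fingers":0},{"dx":0,"dy":0,"dz":0,"yaw":0,"fingers":0},{"dx":0,"dy":0,"dz":0,"yaw":0,"fingers":0}]'

```text
clock: 10.85
position: [0.5435, -0.0004, 0.1521]
tool_rot: [3.141, -0.0, 1.706]
force: [-1.0, 1.4, 0.2]
grip_width: 0.0853
finger_force: 0.0
```

Run:
```python
from h import *
o=readout.observe(); im=grab_frame("wrist"); cv2.imwrite("pics/w3.png",im); T=tool_T(o); np.save("w3.npy",T); print(o['position'],o['tool_rot'],o['clock'])
cv2.imwrite("pics/w3c.png",cv2.resize(im[0:230,200:460],None,fx=2.5,fy=2.5,interpolation=cv2.INTER_CUBIC))
p=[.5339,.0665,1.7051]
print((proj("wrist",place(p,np.array([[23,25,52],[23,-25,52],[-25,0,52],[26,28,19],[26,-28,19],[158,0,237],[110,98,144]])/1e3),T)-[200,0]+.5)*2.5-.5)
```

```text
[ 0.5435 -0.0004  0.1521] [ 3.1407 -0.0005  1.7061] 10.85
[[  217.5709   186.9274]
 [  392.7651   187.3208]
 [  304.8147   356.9113]
 [  218.6493   188.0457]
 [  391.3971   188.4333]
 [  337.6101 -8498.5887]
 [ -362.4916  -515.379 ]]
```

View pics/w3c.png

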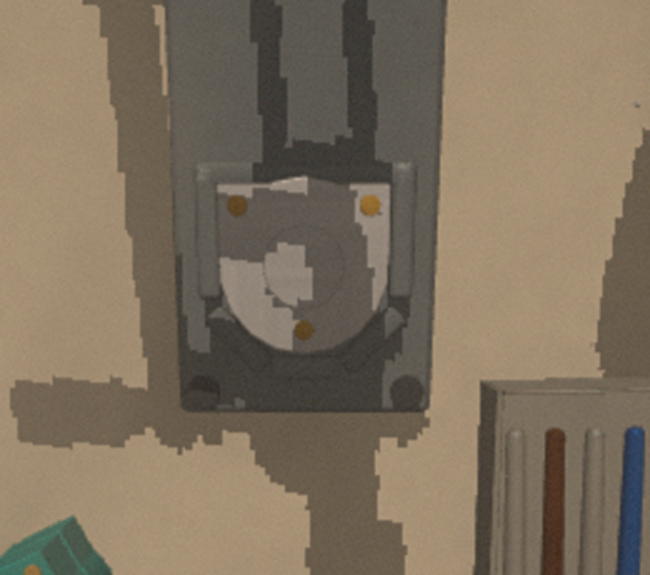

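The flask is seated: lid corners at (217,183) and (390,184), nose at (304,354), all within about 1 mm of prediction. Next is the catch.

```bash
cat >> h.py <<'E'
PR=np.array([.5339,.0665,1.7051])
def goto(P,yaw=PR[2]):
    o=readout.observe(); T=tool_T(o); w=place(PR,[P])[0]
    print("tool shift",T[:3,:3].T@(w-T[:3,3])*10,"yaw",-(yaw-o['tool_rot'][2])/(np.pi/2),"now",o['position'],"force",o['force'])
E
python3 - <<'E'
from h import *
goto([.110,.101,.165])
E
```

```text
tool shift [ 1.773  -1.0099 -0.1343] yaw 0.0011481841499381296 now [0.5432 0.     0.1515] force [ 0.0768  0.1818 -0.2403]
```

drive_tool --targets '[{"dx":0,"dy":-0.2,"dz":-0.1,"yaw":0,"fingers":1},{"dx":0,"dy":-0.3,"dz":-0.2,"yaw":0,"fingers":1},{"dx":0,"dy":-0.3,"dz":-0.1,"yaw":0,"fingers":1},{"dx":0.1,"dy":-0.21,"dz":0,"yaw":0,"fingers":1},{"dx":0.2,"dy":0,"dz":0,"yaw":0,"fingers":1},{"dx":0.3,"dy":0,"dz":0,"yaw":0,"fingers":1},{"dx":0.3,"dy":0,"dz":0,"yaw":0,"fingers":1},{"dx":0.3,"dy":0,"dz":0,"yaw":0,"fingers":1},{"dx":0.3,"dy":0,"dz":0,"yaw":0,"fingers":1},{"dx":0.2,"dy":0,"dz":0,"yaw":0,"fingers":1},{"dx":0.07,"dy":0,"dz":0,"yaw":0,"fingers":1},{"dx":0,"dy":0,"dz":0,"yaw":0,"fingers":1},{"dx":0,"dy":0,"dz":0,"yaw":0,"fingers":1}]'

```text
clock: 12.2
position: [0.4193, 0.1603, 0.1913]
tool_rot: [-3.141, 0.001, 1.706]
force: [-0.1, -0.7, -0.4]
grip_width: -0.0
finger_force: 0.0
```

Run:
```python
from h import *
goto([.110,.101,.144])
o=readout.observe();cv2.imwrite("pics/s3.png",grab_frame("scene")); cv2.imwrite("pics/t3.png",grab_frame("top"));print(o['grip_width'],o['qpos'])
```

```text
tool shift [0.0169 0.0004 0.4734] yaw 0.0006264749344985236 now [0.4193 0.1603 0.1913] force [-0.0623 -0.6574 -0.3662]
-4.914723414889181e-05 [-0.9015  0.337   0.5044  2.1051 -0.2351  0.7535 -0.1129]
```

Press down in stages, watching the force.

drive_tool --targets '[{"dx":0.015,"dy":0,"dz":0.15,"yaw":0,"fingers":1},{"dx":0,"dy":0,"dz":0.15,"yaw":0,"fingers":1},{"dx":0,"dy":0,"dz":0.13,"yaw":0,"fingers":1},{"dx":0,"dy":0,"dz":0.1,"yaw":0,"fingers":1},{"dx":0,"dy":0,"dz":0.05,"yaw":0,"fingers":1},{"dx":0,"dy":0,"dz":0,"yaw":0,"fingers":1}]'

```text
clock: 12.9
position: [0.4192, 0.1622, 0.1333]
tool_rot: [-3.141, 0.0, 1.706]
force: [0.6, 0.4, 0.6]
grip_width: 0.0003
finger_force: 0.0
```

drive_tool --targets '[{"dx":0,"dy":0,"dz":0.08,"yaw":0,"fingers":1},{"dx":0,"dy":0,"dz":0.08,"yaw":0,"fingers":1}]'

```text
clock: 13.1
position: [0.4195, 0.1628, 0.1175]
tool_rot: [3.141, -0.001, 1.707]
force: [0.3, 0.2, 2.0]
grip_width: 0.0001
finger_force: 0.8
```

drive_tool --targets '[{"dx":0,"dy":0,"dz":0.06,"yaw":0,"fingers":1},{"dx":0,"dy":0,"dz":0.06,"yaw":0,"fingers":1}]'

```text
clock: 13.3
position: [0.4191, 0.1626, 0.105]
tool_rot: [-3.141, 0.0, 1.706]
force: [0.3, 0.3, 2.0]
grip_width: 0.0
finger_force: 0.6
```

Contact at about 2 N. I'll go on to the stop.

drive_tool --targets '[{"dx":0,"dy":0,"dz":0.04,"yaw":0,"fingers":1},{"dx":0,"dy":0,"dz":0.04,"yaw":0,"fingers":1}]'

```text
clock: 13.5
position: [0.4192, 0.1625, 0.0972]
tool_rot: [-3.141, 0.0, 1.706]
force: [-0.7, -0.4, 1.2]
grip_width: 0.0002
finger_force: 0.6
```

Run:
```python
from h import *
o=readout.observe(); print(o['position'],o['force'])
im=grab_frame("scene"); cv2.imwrite("pics/s4.png",im)
a=cv2.imread("pics/s3.png")
def lever(p):return None
# expected bar pixels for catch angle th: bar points at s=20..70 from pivot
def bar(th,s):return place(PR,[[.110,.060-s*np.cos(th),.140+s*np.sin(th)]])[0]
for th in (0,.8,.9,1.0,1.1): print(th,[proj("scene",bar(th,s))[0].round(1) for s in (.03,.05,.065)])
```

```text
[0.4192 0.1625 0.0972] [-0.7338 -0.4316  1.2214]
0 [array([265.5, 156.2]), array([271.4, 153.3]), array([275.7, 151.2])]
0.8 [array([262.3, 150.7]), array([266.1, 144.1]), array([268.9, 139.1])]
0.9 [array([261.6, 150.4]), array([264.9, 143.5]), array([267.4, 138.4])]
1.0 [array([260.8, 150.2]), array([263.6, 143.2]), array([265.7, 137.9])]
1.1 [array([259.9, 150.1]), array([262.2, 143. ]), array([263.9, 137.6])]
```

drive_tool --targets '[{"dx":0,"dy":0,"dz":0.03,"yaw":0,"fingers":1},{"dx":0,"dy":0,"dz":0.03,"yaw":0,"fingers":1},{"dx":0,"dy":0,"dz":0,"yaw":0,"fingers":1}]'

```text
clock: 13.85
position: [0.4186, 0.1621, 0.0913]
tool_rot: [-3.14, 0.0, 1.706]
force: [-3.2, -5.0, 0.4]
grip_width: 0.0001
finger_force: 0.6
```

drive_tool --targets '[{"dx":0,"dy":-0.05,"dz":-0.02,"yaw":0,"fingers":1},{"dx":0,"dy":-0.05,"dz":-0.1,"yaw":0,"fingers":1},{"dx":0,"dy":-0.05,"dz":-0.2,"yaw":0,"fingers":1},{"dx":0,"dy":0,"dz":-0.3,"yaw":0,"fingers":1},{"dx":0,"dy":0,"dz":-0.4,"yaw":0,"fingers":0.3},{"dx":0,"dy":0,"dz":-0.4,"yaw":0,"fingers":0.3},{"dx":0,"dy":0,"dz":-0.4,"yaw":0,"fingers":0.3},{"dx":0,"dy":0,"dz":-0.3,"yaw":0,"fingers":0.3},{"dx":0,"dy":0,"dz":0,"yaw":0,"fingers":0.3}]'

```text
clock: 14.75
position: [0.4053, 0.161, 0.3075]
tool_rot: [3.137, -0.004, 1.707]
force: [0.8, 0.5, -0.8]
grip_width: 0.0596
finger_force: 0.0
```

Run:
```python
from h import *
im=grab_frame("scene"); cv2.imwrite("pics/s5.png",im)
t=grab_frame("top"); cv2.imwrite("pics/t5.png",t)
a=cv2.resize(im[95:215,225:345],None,fx=4.8,fy=4.8,interpolation=cv2.INTER_CUBIC)
cv2.imwrite("pics/s5c.png",a)
o=readout.observe(); print(o['grip_width'],o['position'],o['clock'])
goto([.158,0,.300])
```

```text
0.06001738420974201 [0.404  0.1607 0.3043] 14.85
tool shift [0.4703 1.1616 0.0446] yaw 0.0012065723992064786 now [0.404  0.1607 0.3043] force [-0.2661 -0.7031 -0.1768]
```

View pics/s5c.png

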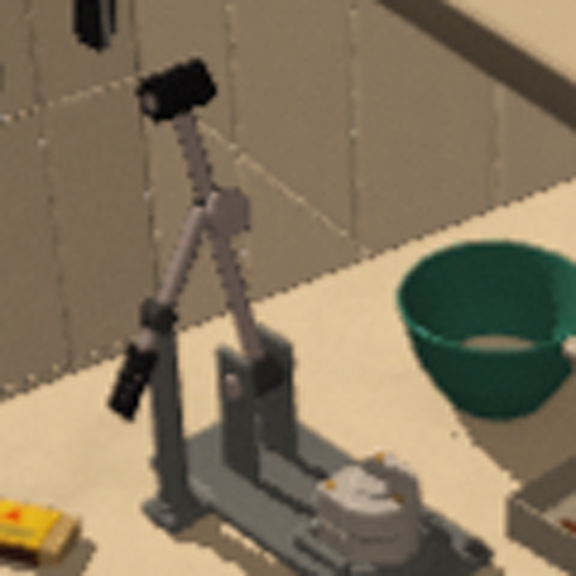

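The picture shows the catch bar standing steeply from the pivot at (157,312) to its tip at (205,200), which is about 0.97 rad. The paddle is down, the lever still up and the flask in the pocket. Next I'll move above the grip.

drive_tool --targets '[{"dx":0.1,"dy":0.2,"dz":0,"yaw":0,"fingers":0},{"dx":0.1,"dy":0.25,"dz":0,"yaw":0,"fingers":0},{"dx":0.1,"dy":0.25,"dz":0,"yaw":0,"fingers":0},{"dx":0.1,"dy":0.25,"dz":0,"yaw":0,"fingers":0},{"dx":0.07,"dy":0.21,"dz":0,"yaw":0,"fingers":0},{"dx":0,"dy":0,"dz":0,"yaw":0,"fingers":0},{"dx":0,"dy":0,"dz":0,"yaw":0,"fingers":0}]'

```text
clock: 15.55
position: [0.5124, 0.2222, 0.3024]
tool_rot: [-3.14, 0.001, 1.706]
force: [0.4, -1.3, -0.2]
grip_width: 0.0853
finger_force: 0.0
```

Run:
```python
from h import *
goto([.158,0,.2195])
# check grip's location in the scene and top pictures: dark blob centroid near prediction
for n,f in (("scene","pics/s5.png"),("top","pics/t5.png")):
    im=cv2.imread(f); q=proj(n,place(PR,[[.158,0,.237]]))[0]; x0,y0=(q-11).astype(int)
    m=(im[y0:y0+23,x0:x0+23].max(2)<45); ys,xs=np.nonzero(m); print(n,"pred",q,"blob",xs.mean()+x0,ys.mean()+y0,m.sum())
T=tool_T(); im=grab_frame("wrist"); cv2.imwrite("pics/w6.png",im); print(proj("wrist",place(PR,[[.158,.018,.250],[.158,-.018,.250]]),T))
```

```text
tool shift [0.0092 0.0061 0.8294] yaw 0.0005058947116917046 now [0.5124 0.2222 0.3024] force [ 0.4098 -1.2686 -0.1631]
scene pred [260.5267 113.6437] blob 261.8235294117647 113.47058823529412 119
top pred [227.3448 180.7541] blob 233.91860465116278 183.11627906976744 86
[[295.3135 215.0652]
 [351.3372 215.2008]]
```

Run:
```python
import cv2,numpy as np
g=cv2.imread("pics/w6.png").max(2)
for r in (205,210,215,220,225): print(r,''.join('#' if v<40 else '.' for v in g[r,270:380]))
```

```text
205 ..............................................................................................................
210 ..............................................................................................................
215 ..................................#.......#.#.................................................................
220 ..........................................#...................................................................
225 ............................#.##..........#...#..#.......#.#..................................................
```

Run:
```python
import cv2,numpy as np
g=cv2.GaussianBlur(cv2.imread("pics/w6.png"),(3,3),0).max(2)
for r in range(180,262,8): print(r,g[r,276:376:5])
```

```text
180 [168 167 166 111  96  95  96  95  94  95  96  96  94  93  93  95 155 165
 168 167]
188 [ 96  94  94  99  95  95  96  90  95  92  93  92  93  96  95  95 159 167
 166 167]
196 [ 90  78  83  96  77  53  53  51  51  51  52  51  53  53  55  80 168 168
 168 166]
204 [ 83  66  98  86  75  72  72  70  68  65  67  65  65  64  64  77 167 166
 167 166]
212 [ 68 106 104 133  66  48  49  47  48  50  51  51  53  52  53  71 166 165
 166 167]
220 [127 107 106 149  67  45  44  43  45  44  44  47  46  46  46  74 166 167
 168 165]
228 [128 105 104 105  96  73  71  91 104  68  69  68  85  73  74  93 166 167
 167 167]
236 [117 133 128 109  95  95  94  86  79  90  88  84  76  94  94  93 165 165
 167 165]
244 [161 105 115 140 128  96  90  83  62  62  63  60  62  77  96  92 166 167
 166 166]
252 [165 150 101 112  95  96 105  94  75  75  76  74  76  66  94  93 167 167
 166 165]
260 [154 166 105 104  94  96 133 133 130 135  77  84 134 101  92  94 166 166
 166 165]
```

The grip spans columns 296–352, which matches the prediction. I'll descend and pinch it.

drive_tool --squeeze 50 --targets '[{"dx":0.009,"dy":0.006,"dz":0.1,"yaw":0,"fingers":0},{"dx":0,"dy":0,"dz":0.2,"yaw":0,"fingers":0},{"dx":0,"dy":0,"dz":0.2,"yaw":0,"fingers":0},{"dx":0,"dy":0,"dz":0.2,"yaw":0,"fingers":0},{"dx":0,"dy":0,"dz":0.13,"yaw":0,"fingers":0},{"dx":0,"dy":0,"dz":0,"yaw":0,"fingers":0},{"dx":0,"dy":0,"dz":0,"yaw":0,"fingers":1},{"dx":0,"dy":0,"dz":0,"yaw":0,"fingers":1},{"dx":0,"dy":0,"dz":0,"yaw":0,"fingers":1},{"dx":0,"dy":0,"dz":0,"yaw":0,"fingers":1},{"dx":0,"dy":0,"dz":0,"yaw":0,"fingers":1},{"dx":0,"dy":0,"dz":0,"yaw":0,"fingers":1},{"dx":0,"dy":0,"dz":0,"yaw":0,"fingers":1},{"dx":0,"dy":0,"dz":0,"yaw":0,"fingers":1}]'

```text
clock: 17.0
position: [0.5135, 0.224, 0.2213]
tool_rot: [3.141, -0.001, 1.707]
force: [-2.5, -0.4, 7.6]
grip_width: 0.0353
finger_force: 52.6
```

Run:
```python
from h import *
goto([.158,0,.2195])
v=np.linspace(0,1.90,21); e=1.92-v
x=.100-.170*np.cos(e); z=.077+.170*np.sin(e)
print(np.c_[v[1:],np.diff(x)*10,-np.diff(z)*10].round(3))
```

```text
tool shift [-0.0082 -0.0089  0.0181] yaw 0.0008924312265425002 now [0.5135 0.224  0.2213] force [-2.502  -0.3828  7.5992]
[[ 0.095 -0.154 -0.048]
 [ 0.19  -0.158 -0.033]
 [ 0.285 -0.16  -0.018]
 [ 0.38  -0.161 -0.003]
 [ 0.475 -0.161  0.013]
 [ 0.57  -0.159  0.028]
 [ 0.665 -0.156  0.043]
 [ 0.76  -0.151  0.057]
 [ 0.855 -0.145  0.071]
 [ 0.95  -0.137  0.085]
 [ 1.045 -0.129  0.097]
 [ 1.14  -0.119  0.109]
 [ 1.235 -0.108  0.12 ]
 [ 1.33  -0.096  0.13 ]
 [ 1.425 -0.083  0.138]
 [ 1.52  -0.07   0.146]
 [ 1.615 -0.056  0.152]
 [ 1.71  -0.041  0.156]
 [ 1.805 -0.026  0.159]
 [ 1.9   -0.011  0.161]]
```

drive_tool --targets '[{"dx":-0.154,"dy":0,"dz":-0.048,"yaw":0,"fingers":1},{"dx":-0.158,"dy":0,"dz":-0.033,"yaw":0,"fingers":1},{"dx":-0.16,"dy":0,"dz":-0.018,"yaw":0,"fingers":1},{"dx":-0.161,"dy":0,"dz":-0.003,"yaw":0,"fingers":1},{"dx":-0.161,"dy":0,"dz":0.013,"yaw":0,"fingers":1},{"dx":-0.159,"dy":0,"dz":0.028,"yaw":0,"fingers":1}]'

```text
clock: 17.6
position: [0.5264, 0.1293, 0.2276]
tool_rot: [3.141, -0.001, 1.707]
force: [-4.6, 2.9, 5.9]
grip_width: 0.0352
finger_force: 52.4
```

drive_tool --targets '[{"dx":-0.156,"dy":0,"dz":0.043,"yaw":0,"fingers":1},{"dx":-0.151,"dy":0,"dz":0.057,"yaw":0,"fingers":1},{"dx":-0.145,"dy":0,"dz":0.071,"yaw":0,"fingers":1},{"dx":-0.137,"dy":0,"dz":0.085,"yaw":0,"fingers":1},{"dx":-0.129,"dy":0,"dz":0.097,"yaw":0,"fingers":1},{"dx":-0.119,"dy":0,"dz":0.109,"yaw":0,"fingers":1},{"dx":-0.108,"dy":0,"dz":0.12,"yaw":0,"fingers":1}]'

```text
clock: 18.3
position: [0.5391, 0.0352, 0.1687]
tool_rot: [3.141, -0.0, 1.706]
force: [-3.6, 2.7, 5.2]
grip_width: 0.0351
finger_force: 52.2
```

drive_tool --targets '[{"dx":-0.096,"dy":0,"dz":0.13,"yaw":0,"fingers":1},{"dx":-0.083,"dy":0,"dz":0.138,"yaw":0,"fingers":1},{"dx":-0.07,"dy":0,"dz":0.146,"yaw":0,"fingers":1},{"dx":-0.056,"dy":0,"dz":0.152,"yaw":0,"fingers":1}]'

```text
clock: 18.7
position: [0.5432, 0.0051, 0.1119]
tool_rot: [3.141, -0.0, 1.706]
force: [-3.4, 3.8, 5.8]
grip_width: 0.035
finger_force: 52.3
```

drive_tool --targets '[{"dx":-0.041,"dy":0,"dz":0.12,"yaw":0,"fingers":1},{"dx":-0.03,"dy":0,"dz":0.1,"yaw":0,"fingers":1},{"dx":-0.01,"dy":0,"dz":0.08,"yaw":0,"fingers":1},{"dx":0,"dy":0,"dz":0,"yaw":0,"fingers":1},{"dx":0,"dy":0,"dz":0,"yaw":0,"fingers":1}]'

```text
clock: 19.2
position: [0.544, -0.0013, 0.082]
tool_rot: [-3.141, -0.002, 1.707]
force: [-4.4, 7.7, 5.6]
grip_width: 0.0351
finger_force: 52.3
```

Run:
```python
from h import *
goto([-.07,0,.0765-.0157])
```

```text
tool shift [-0.0151 -0.0095  0.2117] yaw 0.0014036134831080357 now [ 0.544  -0.0013  0.082 ] force [-4.4381  7.6754  5.5655]
```

drive_tool --targets '[{"dx":0,"dy":0,"dz":0.08,"yaw":0,"fingers":1},{"dx":0.005,"dy":0,"dz":0.06,"yaw":0,"fingers":1},{"dx":0.005,"dy":0,"dz":0.03,"yaw":0,"fingers":1},{"dx":0,"dy":0,"dz":0,"yaw":0,"fingers":1},{"dx":0,"dy":0,"dz":0,"yaw":0,"fingers":1}]'

```text
clock: 19.7
position: [0.5442, -0.0023, 0.0653]
tool_rot: [3.141, 0.001, 1.706]
force: [-4.2, -5.0, 8.2]
grip_width: 0.0347
finger_force: 52.5
```

drive_tool --targets '[{"dx":0,"dy":0,"dz":0.02,"yaw":0,"fingers":1},{"dx":0,"dy":0,"dz":0.01,"yaw":0,"fingers":1},{"dx":0,"dy":0,"dz":0,"yaw":0,"fingers":1},{"dx":0,"dy":0,"dz":0,"yaw":0,"fingers":1}]'

```text
clock: 20.1
position: [0.5442, -0.0023, 0.0624]
tool_rot: [3.141, 0.001, 1.706]
force: [-3.1, -4.7, 7.3]
grip_width: 0.0351
finger_force: 52.5
```

drive_tool --targets '[{"dx":0,"dy":0,"dz":0.01,"yaw":0,"fingers":1},{"dx":0,"dy":0,"dz":0.01,"yaw":0,"fingers":1},{"dx":0,"dy":0,"dz":0,"yaw":0,"fingers":1},{"dx":0,"dy":0,"dz":0,"yaw":0,"fingers":1}]'

```text
clock: 20.5
position: [0.5442, -0.0023, 0.0604]
tool_rot: [3.141, 0.001, 1.706]
force: [-3.4, -5.4, 7.1]
grip_width: 0.0353
finger_force: 52.5
```

drive_tool --targets '[{"dx":0,"dy":0,"dz":0.01,"yaw":0,"fingers":1},{"dx":0,"dy":0,"dz":0,"yaw":0,"fingers":1},{"dx":0,"dy":0,"dz":0,"yaw":0,"fingers":1}]'

```text
clock: 20.8
position: [0.5443, -0.0023, 0.0599]
tool_rot: [3.141, 0.0, 1.706]
force: [-6.8, -4.2, 19.3]
grip_width: 0.0354
finger_force: 54.1
```

drive_tool --targets '[{"dx":0,"dy":0,"dz":0.01,"yaw":0,"fingers":1},{"dx":0,"dy":0,"dz":0,"yaw":0,"fingers":1},{"dx":0,"dy":0,"dz":0,"yaw":0,"fingers":1}]'

```text
clock: 21.1
position: [0.5444, -0.0023, 0.0596]
tool_rot: [3.141, 0.0, 1.706]
force: [-11.4, -2.8, 36.6]
grip_width: 0.0351
finger_force: 56.4
```

drive_tool --targets '[{"dx":0,"dy":0,"dz":-0.008,"yaw":0,"fingers":1},{"dx":0,"dy":0,"dz":0,"yaw":0,"fingers":1},{"dx":0,"dy":0,"dz":0,"yaw":0,"fingers":1},{"dx":0,"dy":0,"dz":0,"yaw":0,"fingers":1},{"dx":0,"dy":0,"dz":0,"yaw":0,"fingers":1},{"dx":0,"dy":0,"dz":0,"yaw":0,"fingers":1}]'

```text
clock: 21.7
position: [0.5444, -0.0023, 0.0598]
tool_rot: [3.141, 0.0, 1.706]
force: [-7.4, -3.5, 22.9]
grip_width: 0.035
finger_force: 54.2
```

The push is steady at about 23 N with the lever level, so I'm handing in.

Run:
```python
from workcell import workorder
print(workorder.job_done())
```

```text
the job is handed in; nothing more can be done
None
```

The job is handed in at 21.7 s: the flask is seated in the pocket, the catch was flipped off to about 0.97 rad (read from the camera picture), and the gripper is holding the lever level on the flask with about 23 N; the hand-in gave no verdict.

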